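Clear a jammed sweet-tin dispenser chute on the shop counter

TASK

One of the two sloping wooden dispenser chutes has a flat tin jammed across it, its ends caught under the dark steel lips where the chute narrows. Push that tin back up the slope until it lies clear of the lips in the open hopper, then lift it out and set it down flat in the shallow wooden tray, without dropping it. Leave the tin that lies lengthwise in the other chute where it is.

Things in the scene. Friction and masses are not known exactly. Their poses are not given: they have to be found in the camera images.
- chute: fixed plywood chute holding the jammed tin. Origin on the counter mid-length; x level, UPHILL; z up. Floor rises 10 deg, 36.6 mm high at x=0. Inner width 60 mm for x -128..-69, widening to 150 at x=0; open hopper x 0..128, then end wall. Walls 9 thick, 38 above floor. Steel lips (underside 34, top 38 above floor) roof x -74..-2 but for an open slot |y|<30, where fingers reach the floor
- jammed_tin: flat closed tin, 48 (x) x 100 (y) x 26 mm (z), 0.15 kg; origin: centre of its underside. At the start it lies on the sloping floor, long side across, centre near chute x=-12 mm, y=0, its x along the chute (either way), ends under the lips by the converging walls: no lifting there. Centre at chute x=25 mm or more: clear of the lips. Friction holds it wherever it is left
- tray: fixed shallow wooden tray, 140 mm (x) x 180 mm (y) outside, walls 6 mm thick and 16 mm high, inner floor 6 mm above the counter. Origin: centre of its underside, on the counter; z up
- ready_tin: bystander, not to be moved: an equal tin (26 mm high, origin at the centre of its underside) lying lengthwise, as it should, in the outlet passage of the other, equal chute
Things that resemble listed ones, but are neither listed nor needed, are in the scene too. What is shaped like the jammed_tin but blue or yellow is not meant. Several things have the shape of the tray; the one meant has the colours described above.

How it is judged:
On the way:
1. the jammed tin has been pushed up the slope until it lies on the hopper floor clear of the lips (x of jammed_tin in the frame of chute above 0.018 m and z of jammed_tin in the frame of chute below 0.064 m), for 0.1 s.
At the end, for the whole second after the job is handed in: the formerly jammed tin lies flat on the tray's inner floor inside its walls (underside less than 5 mm above the tray's floor, tilted less than 7 degrees), released and at rest, and the tin in the other chute is within 20 mm of where it was (x of jammed_tin in the frame of tray between -0.07 and 0.07 m and y of jammed_tin in the frame of tray between -0.09 and 0.09 m and z of jammed_tin in the frame of tray below 0.011 m and angle between jammed_tin's own z axis and vertical below 0.12 rad and linear speed of jammed_tin below 0.02 m/s and distance of ready_tin from where it was at the start of the episode below 0.02 m); the robot touches nothing.
It fails at once if the tin in the other chute is shifted by more than 20 mm (distance of ready_tin from where it was at the start of the episode above 0.02 m).
It fails at once if the jammed tin is dropped from more than about 25 mm (falls faster than 0.7 m/s out of the fingers) (contact force between the fingers and jammed_tin below 0.1 N and linear speed of jammed_tin above 0.7 m/s).
It also fails if it takes over 51 s, if anything falls off the work surface, if the arm or the gripper's body presses on something with over 40 N, if the wrist force passes 120 N, or if a joint passes its speed limit or range.

ROBOT

A 6-joint arm with a two-finger parallel gripper is mounted at the origin on the work surface. World frame = base frame: x ahead of the robot, y to its left, z up, the work surface at z = 0. Lengths are in m, angles in rad, forces in N, time in s.
With the tool pointing down it reaches from about 0.325 to 0.775 m from the base axis. Payload 9.3 kg.
Tool frame: the origin (TCP) lies midway between the tips of the shut fingers; the grasp point (between the pads) lies 19 mm behind it (arm.grasp_offset is the z of the grasp point in the tool frame, in m); z points along the fingers, x is the direction in which the jaws open and shut, and the axes are right-handed (so a half turn about z gives the same grasp; the last joint's range is limited). The gripper opens to 85 mm and grips with 20 to 120 N. Pads are 22 mm wide; open, the fingers measure 114 mm over their backs; the gripper's body (76 mm by 85 mm) begins 54 mm behind the grasp point. The pads swing forward as they close: fully open they stand 13 mm farther back than shut.
Start: joints at [1.196, 0.259, 0.021, 1.334, 0, 1.418], TCP at [0.121, 0.537, 0.231] pointing down, gripper open.
Joint ranges: [-3.04, 3.04], [-0.91, 1.82], [-1.04, 1.36], [-1.92, 1.95], [-1.52, 1.45], [-3.14, 3.14]. Speed limits (rad/s): [2.22, 2.22, 2.79, 3.14, 3.14, 3.14].

INTERFACE

Orientations are given as a rotation vector (axis times angle).
In Python, from cell import arm gives the robot as it stands.
- The arm moves only by the shell command python3 -m creep 'ROWS' [FORCE]. ROWS is JSON, a list of rows, each an object with "translation": the shift along the tool's x, y, z in cm, a list of three; "spin": the turn about the tool's z in degrees; "fingers": the gripper's target within -1 to 1 (fully open at 1, half-way at 0, shut at -1). A call has 1 to 12 rows; each row is the pose to reach, as a shift and turn from the pose commanded when the call began, along the tool's axes at that moment; what a row does not reach only later rows make up. A row lasts 1/8 s, in which the tool goes at most 62.5 mm and 10.7 degrees, less where a joint would pass 70% of its speed; a pose out of reach is approached as far as the arm can. A call with a gripper value outside its range is refused whole. The fingers move at their own pace and stop on an object; FORCE is the grip in N (left out, the last holds). Time passes only in rows, so rows that repeat a pose let the fingers close. It gives the time, the measured TCP pose, the force and the opening at its end, in the units of the state.
- arm.observe(): the state, without advancing time (a new reading comes with each control period).
- arm.snapshot(name): name is "scene" or "top"; returns the picture (480x640x3 uint8, red, green, blue); there is no depth.
- arm.camera_params(name): a dict with "vfov" (degrees; the focal length in pixels is half the picture's height over the tangent of half this angle, whatever the lens; pixels are square), "cx", "cy" (the principal point, pixels), "xyz" and "rotation" of the camera in the world. Camera axes: x right, y down, z forward; pixel columns grow to the right and rows downward; lengths in m; the calibration is good to about 2 mm. A picture is of the moment at which its call begins. camera_params takes no time and is no camera call.
- arm.sign_off(): hands the job in, once; it reports no verdict.
Trained networks look in the newest picture that a camera, given by its name, has taken for a name from the list of things; names that differ only in an ending like _2 or _b are one class to them, and where a whole thing is asked for, a point or a joint stands for the part that bears it (a point fixed in the world has none). Each returns a list of dicts, best first, with "conf" (0 to 1); they miss things now and then, are a little off and sometimes report something else, mostly with a low value. They report only what shows in the picture. A call takes as long as a camera call. They do not tell look-alikes from the thing itself.
- arm.boxes_of(thing, camera): "pixel" ([column, row] in pixels, amid what is visible of it).
The state is a dict: "clock": time; "qpos": joint angles; "joint_vel": joint speeds; "tau": joint torques, N m; "ee_pos": TCP position; "eef_rot": TCP orientation; "wrist_force": force on the tool from outside, world axes, zero at the start; "wrist_torque": the same for the moment, N m; "grip_width": finger opening in m.
Only numpy, scipy, OpenCV 4.12 (cv2) and the standard library are available. Lean on these libraries where they do the work, as an engineer would, in place of code of your own. Each camera call takes 0.05 s, during which the arm holds its last target. There are 200 camera calls.

## Working session

There is one attempt and no reset: what is moved stays moved. The work goes in short steps, Python scripts to look and compute and a shell command to move; the robot and the scene stay as the last step left them, time stands still between calls to the robot, and variables do not carry over. Pictures are saved under pics/ and viewed, about 8 in all and at most 12, crops included, and the job is handed in when it is done.

```bash
ls; mkdir -p pics
python3 - <<'E'
from cell import arm
import cv2
for n in("scene","top"):
    im=arm.snapshot(n); cv2.imwrite(f"pics/{n}0.png",im[:,:,::-1]); p=arm.camera_params(n); print(n,p)
    for t in("chute","jammed_tin","tray","ready_tin"):
        print(t,[(r['pixel'],round(r['conf'],2)) for r in arm.boxes_of(t,n)])
print(arm.observe())
E
```

```text
pics
scene {'vfov': 49.19429459580152, 'cx': 307.5322281065068, 'cy': 237.10232644504887, 'xyz': array([ 1.27598678, -0.48762873,  0.69934135]), 'rotation': array([-1.95956878, -1.07276778,  0.56826297])}
chute [([305.6, 236.1], 0.73)]
jammed_tin [([208.8, 249.3], 0.81), ([334.0, 192.0], 0.81), ([319.5, 245.1], 0.7)]
tray [([201.6, 316.5], 0.89), ([233.9, 406.3], 0.65)]
ready_tin [([445.6, 232.2], 0.8)]
top {'vfov': 54.6957066861845, 'cx': 322.9543626309419, 'cy': 241.6156656927562, 'xyz': array([ 0.44774272, -0.03642798,  0.93762156]), 'rotation': array([-2.14106952,  2.15750804, -0.08140728])}
chute [([314.9, 281.3], 0.95)]
jammed_tin [([209.3, 361.7], 0.8), ([314.4, 261.0], 0.76), ([407.7, 345.6], 0.65)]
tray [([465.9, 139.8], 0.67), ([449.8, 248.4], 0.55), ([314.3, 259.8], 0.37)]
ready_tin [([183.9, 206.7], 0.56)]
{'clock': 0.5, 'qpos': array([ 1.19644868e+00,  2.58621126e-01,  2.15022856e-02,  1.33366482e+00,
       -8.12694613e-06,  1.41826076e+00]), 'joint_vel': array([-0.00096704, -0.00103238, -0.00096915, -0.00028101, -0.00084562,
       -0.0019999 ]), 'tau': array([-1.33588994e-03, -5.54939783e+01,  3.44531393e+01,  1.81624175e-03,
       -1.46876141e-04,  1.98161206e-05]), 'ee_pos': array([0.12097612, 0.53654426, 0.23126814]), 'eef_rot': array([2.45365939e+00, 1.96192646e+00, 2.36160141e-05]), 'wrist_force': array([0.81782595, 0.15288488, 0.28661869]), 'wrist_torque': array([ 0.03340306, -0.05216031,  0.0141452 ]), 'grip_width': 0.08588669890979689}
```

View pics/scene0.png

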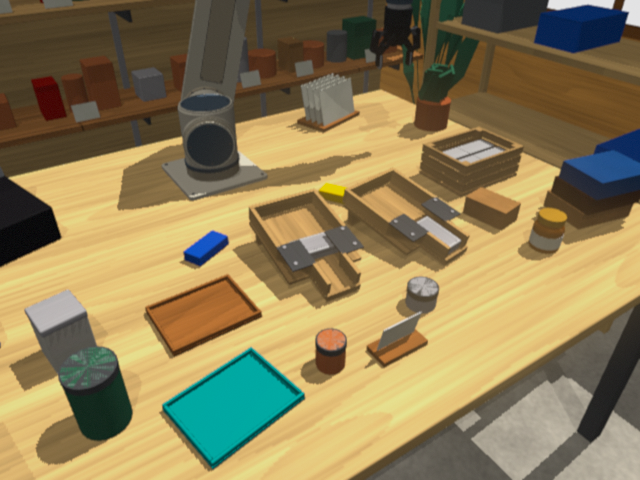

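View pics/top0.png

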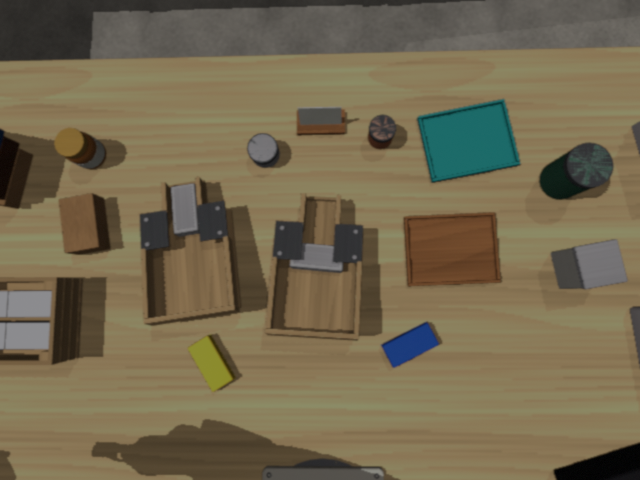

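The scene view shows the jammed tin (grey, ~(317,245)) across the middle chute, and the ready tin in the right chute at (440,232). The wooden tray is at (202,315); the teal one is a decoy. In the top view the jammed tin is at (317,257), the tray at (452,249), and uphill points toward the robot. Next I'll take a zoomed crop for picking corners.

```bash
python3 - <<'E'
import cv2
im=cv2.imread("pics/top0.png")[185:345,255:515]
im=cv2.resize(im,None,fx=3,fy=3,interpolation=cv2.INTER_CUBIC)
im=cv2.convertScaleAbs(im,alpha=1.5)
cv2.imwrite("pics/crop0.png",im)
E
cat > h.py <<'E'
import numpy as np
from cell import arm
from scipy.spatial.transform import Rotation as R
def cam(n):
    p=arm.camera_params(n); return 240/np.tan(np.radians(p['vfov']/2)),p['cx'],p['cy'],np.array(p['xyz']),R.from_rotvec(p['rotation']).as_matrix()
def proj(n,P):
    f,cx,cy,t,M=cam(n); c=(np.atleast_2d(P)-t)@M; return np.c_[cx+f*c[:,0]/c[:,2],cy+f*c[:,1]/c[:,2]]
def ray(n,px,z):
    f,cx,cy,t,M=cam(n); d=M@np.array([(px[0]-cx)/f,(px[1]-cy)/f,1]); return t+d*(z-t[2])/d[2]
def place(pose,P):
    x,y,a=pose; P=np.atleast_2d(P); c,s=np.cos(a),np.sin(a)
    return np.c_[x+c*P[:,0]-s*P[:,1],y+s*P[:,0]+c*P[:,1],P[:,2]]
def floor(x): return .0366+x*np.tan(np.radians(10))
E
```

```text
(no output)
```

View pics/crop0.png

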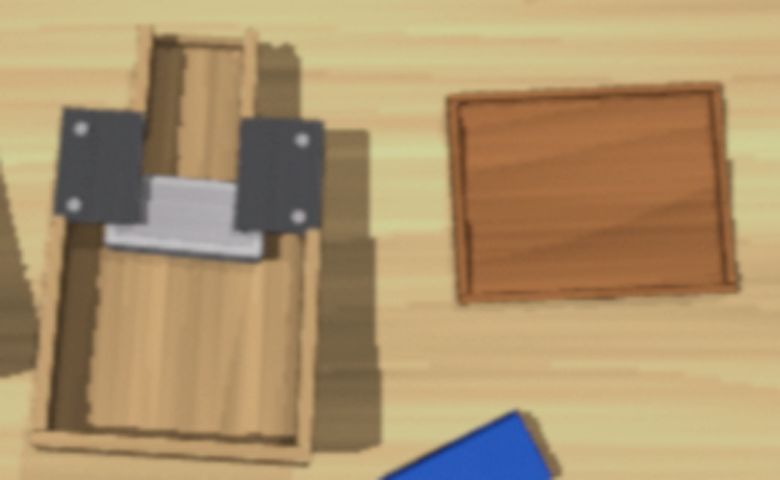

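The crop shows lip corners near (62,108), (324,122), (55,216) and (322,232). The end wall's outer corners are (32,447) and (308,464), and the tray rim corners are (446,97), (720,84), (739,291) and (460,304). I'll fit the poses to these.

```bash
cat > fit.py <<'E'
from h import *
from scipy.optimize import least_squares
C=lambda c:np.array(c)/3+[255,185]
def t(x,h=.038): return floor(x)+h/np.cos(np.radians(10))
# chute pts
P=[];Q=[]
for x,y,c in [(.137,-.084,(32,447)),(.137,.084,(308,464)),(-.074,-.03,(145,112)),(-.074,.03,(242,118)),(-.002,-.03,(146,222)),(-.002,.03,(236,230)),(-.128,-.039,(139,27)),(-.128,.039,(257,30))]:
    P.append((x,y,t(x)));Q.append(C(c))
P=np.array(P);Q=np.array(Q)
r=least_squares(lambda p:(proj("top",place(p,P))-Q).ravel(),[.42,-.03,np.pi],loss='soft_l1',x_scale=[.1,.1,1])
chute=r.x
T=np.array([(.07,.09,.016),(.07,-.09,.016),(-.07,-.09,.016),(-.07,.09,.016)]);TQ=np.array([C(c) for c in[(446,97),(720,84),(739,291),(460,304)]])
rt=least_squares(lambda p:(proj("top",place(p,T))-TQ).ravel(),[.42,-.25,0],x_scale=[.1,.1,1])
tray=rt.x
# tin: edge top uphill corners
if __name__=="__main__":
    print("chute",chute,r.fun.reshape(-1,2).round(1).tolist())
    print("tray",tray,rt.fun.reshape(-1,2).round(1).tolist())
    # scene camera check
    print("scene proj chute end/outlet",proj("scene",place(chute,P[[0,1,6,7]])).round(1).tolist())
    print("scene tray",proj("scene",place(tray,T)).round(1).tolist())
    # tin top uphill corners, z guess ~ floor(.01)+.026
    for c in[(107,246),(262,257)]:
        w=ray("top",C(c),floor(.008)+.0264); d=w-[chute[0],chute[1],0]; a=chute[2]; print("tin corner local",(d[0]*np.cos(a)+d[1]*np.sin(a)),(-d[0]*np.sin(a)+d[1]*np.cos(a)))
    M=R.from_rotvec(arm.observe()['eef_rot']).as_matrix(); print(M.round(3))
E
python3 fit.py
```

```text
chute [0.50627664 0.00339059 3.08022498] [[-0.4, 0.0], [1.7, -0.0], [0.6, -0.4], [-0.3, -0.8], [-2.5, 0.1], [-0.4, -0.9], [0.0, 1.0], [0.8, 1.9]]
tray [ 0.53111082 -0.26077288  0.03988754] [[0.3, -0.6], [-0.2, -0.9], [-0.3, 0.8], [0.2, 0.7]]
scene proj chute end/outlet [[312.3, 187.0], [245.9, 205.4], [357.9, 270.0], [324.1, 282.3]]
scene tray [[259.6, 310.1], [170.6, 350.5], [142.1, 306.1], [225.6, 272.7]]
tin corner local 0.013331664643173619 -0.04975420367265163
tin corner local 0.014979086180678053 0.04788387751936408
[[ 0.22   0.976  0.   ]
 [ 0.976 -0.22   0.   ]
 [ 0.     0.    -1.   ]]
```

The top-only fit predicts scene pixels about 3–5 px away from what I read by eye. I'll check this on a zoomed scene crop with the predictions overlaid.

Run:
```python
from fit import *
import cv2
im=cv2.imread("pics/scene0.png")[180:360,135:375]
im=cv2.resize(im,None,fx=3.3,fy=3.3,interpolation=cv2.INTER_CUBIC); im=cv2.convertScaleAbs(im,alpha=1.3)
for p in np.r_[proj("scene",place(chute,P)),proj("scene",place(tray,T))]:
    q=((p-[135,180])*3.3+1.15).astype(int); cv2.drawMarker(im,tuple(map(int,q)),(0,0,255),cv2.MARKER_CROSS,10,1)
cv2.imwrite("pics/crop1.png",im)
```

```text
(no output)
```

View pics/crop1.png

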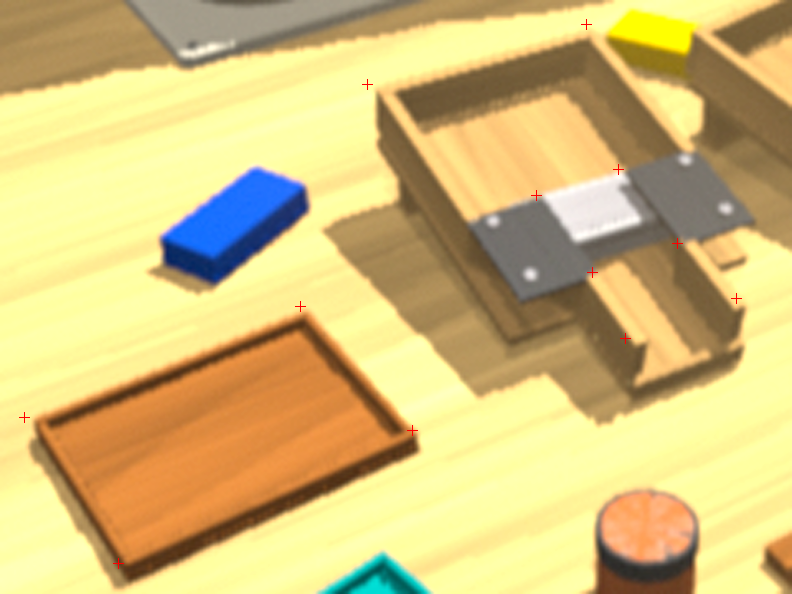

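The predictions sit roughly 2–4 px up-left of the true corners, which is a near-uniform calibration offset. I'll fit both cameras jointly.

```bash
cat > fit2.py <<'E'
from fit import *
S=lambda c:(np.array(c)-1.15)/3.3+[135,180]
PS=np.array([P[0],P[1],P[2],P[3],P[4],P[5],P[6],P[7]]);
QS=np.array([S(c) for c in[(592,37),(380,92),(677,241),(588,270),(627,176),(546,197),(745,308),(638,345)]])
TS=np.array([S(c) for c in[(416,436),(124,570),(38,425),(306,314)]])
def joint(P,Q,PS,QS,p0):
    f=lambda p:np.r_[(proj("top",place(p,P))-Q).ravel(),(proj("scene",place(p,PS))-QS).ravel()]
    r=least_squares(f,p0,loss='soft_l1',x_scale=[.1,.1,1]); return r.x,f(r.x).reshape(-1,2).round(1).tolist()
chute2,e1=joint(P,Q,PS,QS,chute); tray2,e2=joint(T,TQ,T,TS,tray)
if __name__=="__main__": print(chute2,e1); print(tray2,e2); print("yaw deg",np.degrees(chute2[2]),np.degrees(tray2[2]))
E
python3 fit2.py
```

```text
[0.50759175 0.00438542 3.07638969] [[-1.3, -0.9], [0.8, -0.6], [0.3, -1.1], [-0.7, -1.4], [-3.1, -0.7], [-1.0, -1.5], [-0.2, 0.3], [0.5, 1.4], [-0.9, -3.7], [-3.0, -2.2], [0.7, 1.0], [2.1, 0.9], [-1.7, -1.7], [-2.1, -0.2], [-1.9, -2.7], [-3.4, -1.7]]
[ 0.5336469  -0.26016683  0.03931396] [[-0.0, -1.9], [-0.5, -2.1], [-0.7, -0.5], [-0.1, -0.6], [-0.2, -1.0], [-0.8, -1.1], [-3.3, -1.7], [-1.0, -1.6]]
yaw deg 176.26414538803027 2.2525237454587805
```

The poses agree to about 2–3 mm: chute (0.508, 0.004, yaw 176.3°) and tray (0.534, −0.260, yaw 2.25°). Next I'll work out the shift to a point above the passage, with tool x along the chute.

```bash
cat > rel.py <<'E'
import sys
from h import *
CH=[.5076,.0044,3.0764]; TR=[.5336,-.2602,.0393]
def rel(w,yaw=None):
    s=arm.observe(); M=R.from_rotvec(s['eef_rot']).as_matrix()
    d=M.T@(np.array(w)-s['ee_pos'])*100; a=np.degrees(np.arctan2(M[1,0],M[0,0]))
    print("shift cm",d.round(2),"spin",None if yaw is None else round(a-yaw,1),"clock",s['clock'],"tcp",s['ee_pos'].round(4),"yaw",a.round(1),"F",s['wrist_force'].round(1),"grip",round(s['grip_width'],4))
def local(w,p): 
    d=np.array(w[:2])-p[:2]; c,s=np.cos(p[2]),np.sin(p[2]); return np.array([c*d[0]+s*d[1],-s*d[0]+c*d[1],w[2]])
E
python3 -c "
from rel import *
rel(place(CH,[-.070,0,.15])[0],-3.74)"
```

```text
shift cm [-42.31  56.34   8.13] spin 81.0 clock 0.5 tcp [0.121  0.5365 0.2313] yaw 77.3 F [0.8 0.2 0.3] grip 0.0859
```

```bash
python3 -m creep '[{"translation":[-42.3,56.3,0],"spin":81,"fingers":-1},{"translation":[-42.3,56.3,0],"spin":81,"fingers":-1},{"translation":[-42.3,56.3,0],"spin":81,"fingers":-1},{"translation":[-42.3,56.3,0],"spin":81,"fingers":-1},{"translation":[-42.3,56.3,0],"spin":81,"fingers":-1},{"translation":[-42.3,56.3,0],"spin":81,"fingers":-1},{"translation":[-42.3,56.3,0],"spin":81,"fingers":-1},{"translation":[-42.3,56.3,0],"spin":81,"fingers":-1},{"translation":[-42.3,56.3,0],"spin":81,"fingers":-1},{"translation":[-42.3,56.3,0],"spin":81,"fingers":-1},{"translation":[-42.3,56.3,0],"spin":81,"fingers":-1},{"translation":[-42.3,56.3,0],"spin":81,"fingers":-1}]'
python3 -c "
from rel import *
rel(place(CH,[-.070,0,.10])[0],-3.74)"
```

```text
clock: 2.0
ee_pos: [0.5789, -0.003, 0.2303]
eef_rot: [3.14, -0.107, -0.001]
wrist_force: [-0.2, -0.2, 0.1]
grip_width: 0.0003
shift cm [-0.15 -0.28 13.03] spin -0.2 clock 2.0 tcp [ 0.5789 -0.003   0.2303] yaw -3.9 F [-0.2 -0.2  0.1] grip 0.0003
```

```bash
python3 -m creep '[{"translation":[-0.1,-0.3,6],"spin":0,"fingers":-1},{"translation":[-0.1,-0.3,12],"spin":0,"fingers":-1},{"translation":[-0.1,-0.3,14],"spin":0,"fingers":-1},{"translation":[-0.1,-0.3,14],"spin":0,"fingers":-1}]'
python3 - <<'E'
from rel import *
import cv2
rel(place(CH,[-.070,0,.033])[0],-3.74)
s=arm.observe(); tip=s['ee_pos']
ims=[]
for n in("top","scene"):
    im=cv2.cvtColor(arm.snapshot(n),cv2.COLOR_RGB2BGR); u=proj(n,tip)[0]; print(n,u)
    cv2.drawMarker(im,tuple(map(int,u.round())),(0,0,255),cv2.MARKER_CROSS,4,1)
    c0,r0=(225,170) if n=="top" else (215,160)
    ims.append(cv2.convertScaleAbs(cv2.resize(im[r0:r0+190,c0:c0+190],(400,400),interpolation=cv2.INTER_CUBIC),alpha=1.3))
cv2.imwrite("pics/c2.png",np.hstack(ims))
E
```

```text
clock: 2.5
ee_pos: [0.5751, 0.0037, 0.09]
eef_rot: [-3.14, 0.101, 0.005]
wrist_force: [0.5, -0.3, 1.6]
grip_width: 0.0002
shift cm [0.27 0.38 5.7 ] spin 0.1 clock 2.5 tcp [0.5751 0.0037 0.09  ] yaw -3.7 F [ 0.5 -0.3  1.6] grip 0.0002
top [316.37079477 223.20981518]
scene [328.07425191 244.52315452]
```

View pics/c2.png

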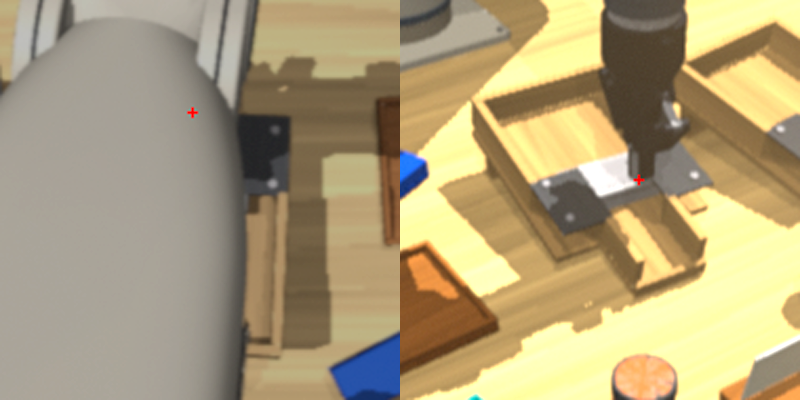

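The scene view shows the shut fingertip over the slot at (641,180), within about 2 px of the projected TCP. The top view is hidden by the arm. Going down into the passage.

```bash
python3 -m creep '[{"translation":[0.3,0.4,0],"spin":0,"fingers":-1},{"translation":[0.3,0.4,2],"spin":0,"fingers":-1},{"translation":[0.3,0.4,4],"spin":0,"fingers":-1},{"translation":[0.3,0.4,5.5],"spin":0,"fingers":-1},{"translation":[0.3,0.4,5.5],"spin":0,"fingers":-1}]'
python3 -c "
from rel import *
rel(place(CH,[0.012,0,.0495])[0],-3.74); print(local(arm.observe()['ee_pos'],CH))"
```

```text
clock: 3.22
ee_pos: [0.5789, -0.0012, 0.0359]
eef_rot: [-3.14, 0.102, 0.002]
wrist_force: [-0.5, 0.2, -0.6]
grip_width: -0.0003
shift cm [-8.35 -0.09 -1.35] spin 0.0 clock 3.225 tcp [ 0.5789 -0.0012  0.0359] yaw -3.7 F [-0.5  0.2 -0.6] grip -0.0003
[-0.07147098  0.00091609  0.03590501]
```

```bash
python3 -m creep '[{"translation":[-0.8,-0.1,-0.1],"spin":0,"fingers":-1},{"translation":[-1.5,-0.1,-0.2],"spin":0,"fingers":-1},{"translation":[-2.0,-0.1,-0.3],"spin":0,"fingers":-1},{"translation":[-2.5,-0.1,-0.4],"spin":0,"fingers":-1},{"translation":[-3.0,-0.1,-0.5],"spin":0,"fingers":-1},{"translation":[-3.5,-0.1,-0.6],"spin":0,"fingers":-1},{"translation":[-4.0,-0.1,-0.7],"spin":0,"fingers":-1}]'
python3 -c "
from rel import *
print(local(arm.observe()['ee_pos'],CH))"
```

```text
clock: 4.1
ee_pos: [0.539, 0.0025, 0.0433]
eef_rot: [3.14, -0.102, 0.0]
wrist_force: [-0.1, 0.6, -0.0]
grip_width: 0.0001
[-0.03143917 -0.00013238  0.04333637]
```

```bash
python3 -m creep '[{"translation":[-0.8,0,-0.14],"spin":0,"fingers":-1},{"translation":[-1.6,0,-0.28],"spin":0,"fingers":-1},{"translation":[-2.2,0,-0.4],"spin":0,"fingers":-1}]'
python3 - <<'E'
from rel import *
import cv2
print(local(arm.observe()['ee_pos'],CH))
im=cv2.cvtColor(arm.snapshot("scene"),cv2.COLOR_RGB2BGR)[160:320,220:380]
cv2.imwrite("pics/c3.png",cv2.convertScaleAbs(cv2.resize(im,(560,560),interpolation=cv2.INTER_CUBIC),alpha=1.3))
E
```

```text
clock: 4.47
ee_pos: [0.5166, 0.004, 0.0474]
eef_rot: [3.14, -0.102, -0.0]
wrist_force: [0.8, 0.6, -0.7]
grip_width: -0.0002
[-0.0090062  -0.00017357  0.04739958]
```

View pics/c3.png

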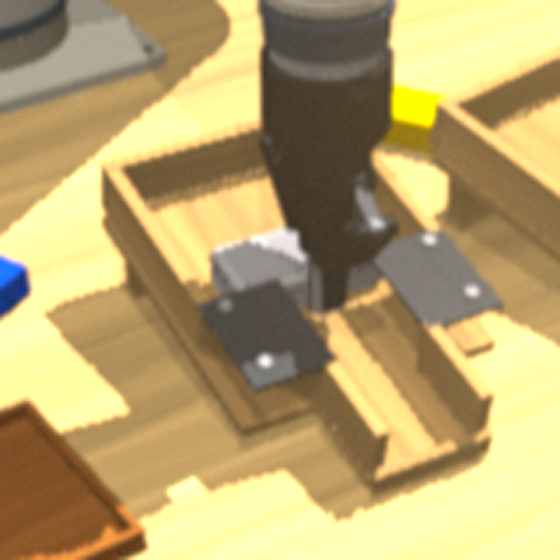

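The tin is being pushed squarely and has left the lips, with its end visible at (255,260) in the hopper. I'll push about 24 mm further for grasp room, back off a little and lift.

```bash
python3 -m creep '[{"translation":[-0.7,0,-0.12],"spin":0,"fingers":-1},{"translation":[-1.4,0,-0.25],"spin":0,"fingers":-1},{"translation":[-2.0,0,-0.36],"spin":0,"fingers":-1},{"translation":[-2.4,0,-0.43],"spin":0,"fingers":-1},{"translation":[-2.4,0,-0.43],"spin":0,"fingers":-1},{"translation":[-1.4,0,-0.43],"spin":0,"fingers":-1},{"translation":[-1.4,0,-6],"spin":0,"fingers":-1},{"translation":[-1.4,0,-11],"spin":0,"fingers":-1}]'
python3 -m creep '[{"translation":[4,-6,-3],"spin":0,"fingers":-0.2},{"translation":[8,-12,-3],"spin":0,"fingers":-0.2},{"translation":[12,-18,-3],"spin":0,"fingers":-0.2},{"translation":[12,-20,-3],"spin":0,"fingers":-0.2},{"translation":[12,-20,-3],"spin":0,"fingers":0.45}]'
python3 - <<'E'
from rel import *
import cv2
rel([.5,0,.2],-3.74)
for n,c0,r0 in(("top",250,180),("scene",220,160)):
    im=cv2.cvtColor(arm.snapshot(n),cv2.COLOR_RGB2BGR)[r0:r0+160,c0:c0+130]
    x=cv2.convertScaleAbs(cv2.resize(im,None,fx=3,fy=3,interpolation=cv2.INTER_CUBIC),alpha=1.4)
    y=x if n=="top" else np.hstack([y,x])
    print(n,[(r['pixel'],round(r['conf'],2)) for r in arm.boxes_of("jammed_tin",n)])
cv2.imwrite("pics/c4.png",y)
E
```

```text
clock: 5.52
ee_pos: [0.5039, 0.0047, 0.1585]
eef_rot: [-3.14, 0.102, 0.001]
wrist_force: [0.9, -0.3, -0.6]
grip_width: 0.0001
clock: 6.15
ee_pos: [0.6373, 0.2, 0.1856]
eef_rot: [-3.14, 0.096, 0.002]
wrist_force: [-1.3, -1.0, 0.1]
grip_width: 0.0511
shift cm [-12.48  20.8   -1.43] spin 0.2 clock 6.15 tcp [0.6373 0.2    0.1856] yaw -3.5 F [-1.3 -1.   0.1] grip 0.0511
top [([410.5, 345.3], 0.74), ([211.7, 362.1], 0.6)]
scene [([297.3, 230.6], 0.96), ([206.5, 248.8], 0.9), ([334.8, 192.3], 0.6), ([442.1, 233.0], 0.48)]
```

View pics/c4.png

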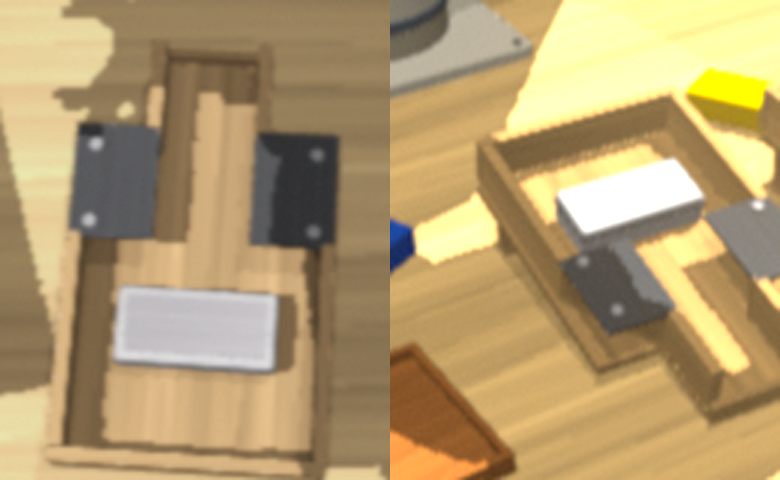

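The tin lies squarely in the hopper, clear of the lips, with its top-face centre at pixel (315.3, 289.3) in the top view. Computing its position and the grasp.

Run:
```python
from rel import *
w=ray("top",(315.3,289.3),.0725); print("tin top world",w,"local",local(w,CH))
c=[ray("top",(250+a/3,180+b/3),.0725) for a,b in((120,286),(278,295),(274,370),(113,361))]
c=np.array(c); print(np.linalg.norm(c[1]-c[0]),np.linalg.norm(c[2]-c[1]),"yaw of long side",np.degrees(np.arctan2(*(c[0]-c[1])[[1,0]])))
ws=ray("scene",(300,225.7),.0725); print("scene est",ws,local(ws,CH))
for W in(w,ws): 
  print(floor(local(W,CH)[0]+.0045)); 
m=(w*2+ws)/3; m=np.array([*m[:2],.17]); rel(m,-3.74)
```

```text
tin top world [0.45381782 0.0070877  0.0725    ] local [0.05384303 0.00082173 0.0725    ]
0.09834168148482668 0.04613055329023553 yaw of long side 86.35431602437859
scene est [0.46372091 0.00639939 0.0725    ] [0.04391613 0.00086342 0.0725    ]
0.046887450375534934
0.04513707010156883
shift cm [-16.61  20.03   1.73] spin -0.0 clock 6.35 tcp [0.6359 0.1959 0.1872] yaw -3.7 F [ 0.8  0.  -0.1] grip 0.0624
```

```bash
python3 -m creep '[{"translation":[-4,5,0],"spin":0,"fingers":0.6},{"translation":[-8,10,0],"spin":0,"fingers":0.6},{"translation":[-12,15,0],"spin":0,"fingers":0.6},{"translation":[-16,19,0],"spin":0,"fingers":0.6},{"translation":[-17.1,20,0],"spin":0,"fingers":0.6},{"translation":[-17.1,20,1],"spin":0,"fingers":0.6},{"translation":[-17.1,20,4],"spin":0,"fingers":0.6},{"translation":[-17.1,20,7],"spin":0,"fingers":0.6},{"translation":[-17.1,20,7],"spin":0,"fingers":0.6},{"translation":[-17.1,20,7],"spin":0,"fingers":0.6}]' 40
python3 -c "
from rel import *
rel([.4525,.007,.053],-3.7)"
```

```text
clock: 7.6
ee_pos: [0.4533, 0.0084, 0.1178]
eef_rot: [-3.14, 0.101, -0.001]
wrist_force: [-0.2, -0.3, 1.0]
grip_width: 0.0684
shift cm [-0.07  0.14  6.48] spin 0.0 clock 7.6 tcp [0.4533 0.0084 0.1178] yaw -3.7 F [-0.2 -0.3  1. ] grip 0.0684
```

```bash
python3 -m creep '[{"translation":[0,0,2],"spin":0,"fingers":0.6},{"translation":[0,0,4],"spin":0,"fingers":0.6},{"translation":[0,0,5.5],"spin":0,"fingers":0.6},{"translation":[0,0,6.4],"spin":0,"fingers":0.6},{"translation":[0,0,6.4],"spin":0,"fingers":0.6}]'
python3 -c "
from rel import *
rel([.4525,.007,.053],-3.7)"
```

```text
clock: 8.22
ee_pos: [0.4527, 0.0082, 0.0535]
eef_rot: [-3.14, 0.101, -0.0]
wrist_force: [0.4, -0.1, -0.4]
grip_width: 0.0685
shift cm [-0.02  0.12  0.05] spin -0.0 clock 8.225 tcp [0.4527 0.0082 0.0535] yaw -3.7 F [ 0.4 -0.1 -0.4] grip 0.0685
```

No contact so far. Closing.

```bash
python3 -m creep '[{"translation":[0,0,0],"spin":0,"fingers":-0.5},{"translation":[0,0,0],"spin":0,"fingers":-0.5},{"translation":[0,0,0],"spin":0,"fingers":-0.5},{"translation":[0,0,0],"spin":0,"fingers":-0.5},{"translation":[0,0,0],"spin":0,"fingers":-0.5},{"translation":[0,0,-0.5],"spin":0,"fingers":-0.5},{"translation":[0,0,-1],"spin":0,"fingers":-0.5},{"translation":[0,0,-2],"spin":0,"fingers":-0.5}]' 40
```

```text
clock: 9.22
ee_pos: [0.4522, 0.0081, 0.0737]
eef_rot: [-3.14, 0.102, 0.001]
wrist_force: [0.4, 0.9, -0.7]
grip_width: 0.0481
```

Grip width is 48.1 mm, so the tin has levelled between the pads. Lifting clear and moving above the tray, then looking.

```bash
python3 -m creep '[{"translation":[0,0,-2],"spin":0,"fingers":-0.5},{"translation":[0,0,-4],"spin":0,"fingers":-0.5},{"translation":[0,0,-7],"spin":0,"fingers":-0.5},{"translation":[0,0,-10],"spin":0,"fingers":-0.5},{"translation":[0,0,-10],"spin":0,"fingers":-0.5}]'
python3 - <<'E'
from rel import *
import cv2
rel([.533,-.2605,.12],2.3)
im=cv2.cvtColor(arm.snapshot("scene"),cv2.COLOR_RGB2BGR)[90:290,170:370]
cv2.imwrite("pics/c5.png",cv2.convertScaleAbs(cv2.resize(im,(560,560),interpolation=cv2.INTER_CUBIC),alpha=1.4))
E
```

```text
clock: 9.85
ee_pos: [0.4535, 0.008, 0.1756]
eef_rot: [3.139, -0.102, 0.007]
wrist_force: [0.0, -0.3, -1.8]
grip_width: 0.0482
shift cm [ 9.64 26.27  5.62] spin -6.0 clock 9.85 tcp [0.4535 0.008  0.1756] yaw -3.7 F [ 0.  -0.3 -1.8] grip 0.0482
```

View pics/c5.png

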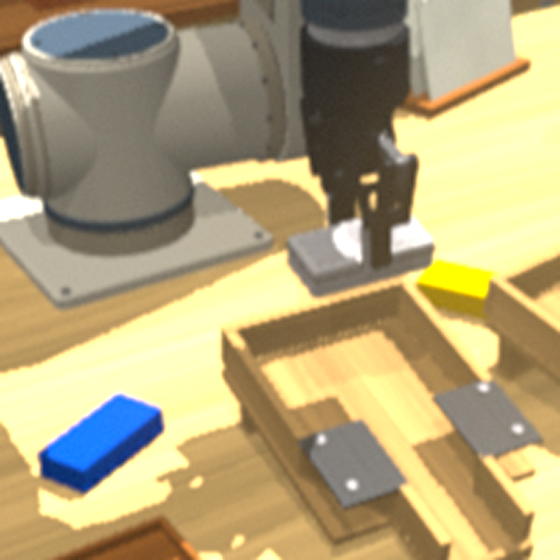

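The tin is held level at about (360,255), and the wrist force matches its weight. Carrying it to the tray.

```bash
python3 -m creep '[{"translation":[1.5,4.5,0],"spin":-1,"fingers":-0.5},{"translation":[3,9,0],"spin":-2,"fingers":-0.5},{"translation":[5,13.5,0],"spin":-3,"fingers":-0.5},{"translation":[6.5,18,0],"spin":-4,"fingers":-0.5},{"translation":[8.5,22.5,0],"spin":-5,"fingers":-0.5},{"translation":[9.6,26.3,0],"spin":-6,"fingers":-0.5},{"translation":[9.6,26.3,3],"spin":-6,"fingers":-0.5},{"translation":[9.6,26.3,7],"spin":-6,"fingers":-0.5},{"translation":[9.6,26.3,10],"spin":-6,"fingers":-0.5},{"translation":[9.6,26.3,12.5],"spin":-6,"fingers":-0.5},{"translation":[9.6,26.3,12.5],"spin":-6,"fingers":-0.5},{"translation":[9.6,26.3,12.5],"spin":-6,"fingers":-0.5}]'
python3 - <<'E'
from rel import *
import cv2
rel([.533,-.2605,.03],2.3)
im=cv2.cvtColor(arm.snapshot("scene"),cv2.COLOR_RGB2BGR)[210:370,110:310]
cv2.imwrite("pics/c6.png",cv2.convertScaleAbs(cv2.resize(im,(750,600),interpolation=cv2.INTER_CUBIC),alpha=1.4))
E
```

```text
clock: 11.4
ee_pos: [0.5313, -0.2606, 0.0487]
eef_rot: [3.141, 0.063, 0.0]
wrist_force: [-0.3, 0.2, -1.5]
grip_width: 0.0479
shift cm [ 0.17 -0.01  1.87] spin -0.0 clock 11.4 tcp [ 0.5313 -0.2606  0.0487] yaw 2.3 F [-0.3  0.2 -1.5] grip 0.0479
```

View pics/c6.png

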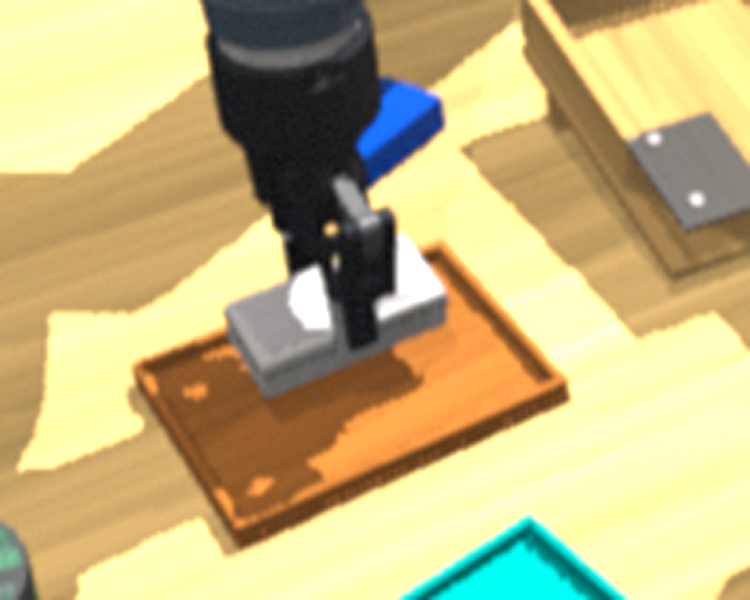

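The tin is level over the middle of the tray. Lowering slowly.

```bash
python3 -m creep '[{"translation":[0.1,0,1],"spin":0,"fingers":-0.5},{"translation":[0.1,0,2],"spin":0,"fingers":-0.5},{"translation":[0.1,0,2.6],"spin":0,"fingers":-0.5},{"translation":[0.1,0,2.8],"spin":0,"fingers":-0.5},{"translation":[0.1,0,3.0],"spin":0,"fingers":-0.5},{"translation":[0.1,0,3.0],"spin":0,"fingers":-0.5}]'
```

```text
clock: 12.2
ee_pos: [0.5321, -0.2605, 0.019]
eef_rot: [3.141, 0.063, 0.0]
wrist_force: [-2.6, 1.1, 4.7]
grip_width: 0.0476
```

```bash
python3 -m creep '[{"translation":[0,0,0.1],"spin":0,"fingers":-0.5},{"translation":[0,0,0.2],"spin":0,"fingers":-0.5},{"translation":[0,0,0.3],"spin":0,"fingers":-0.5},{"translation":[0,0,0.3],"spin":0,"fingers":-0.5}]'
```

```text
clock: 12.7
ee_pos: [0.5329, -0.261, 0.0177]
eef_rot: [3.139, 0.063, 0.004]
wrist_force: [-5.2, 2.3, 17.1]
grip_width: 0.0479
```

Contact is confirmed (up-force 17 N). Easing off, opening partway and then retreating straight up.

```bash
python3 -m creep '[{"translation":[0,0,-0.2],"spin":0,"fingers":-0.5},{"translation":[0,0,-0.2],"spin":0,"fingers":0.5},{"translation":[0,0,-0.2],"spin":0,"fingers":0.5},{"translation":[0,0,-0.2],"spin":0,"fingers":0.5},{"translation":[0,0,-0.2],"spin":0,"fingers":0.5},{"translation":[0,0,-2],"spin":0,"fingers":0.5},{"translation":[0,0,-5],"spin":0,"fingers":0.5},{"translation":[0,0,-10],"spin":0,"fingers":0.5},{"translation":[0,0,-15],"spin":0,"fingers":0.5},{"translation":[-10,0,-20],"spin":0,"fingers":0.5},{"translation":[-12,-6,-20],"spin":0,"fingers":0.5},{"translation":[-12,-6,-20],"spin":0,"fingers":0.5}]'
python3 - <<'E'
from rel import *
import cv2
rel([.533,-.2605,.2])
for n,c0,r0 in(("top",130,160),("scene",130,180)):
    im=cv2.cvtColor(arm.snapshot(n),cv2.COLOR_RGB2BGR)[r0:r0+200,c0:c0+390]
    x=cv2.convertScaleAbs(cv2.resize(im,None,fx=1.45,fy=1.45,interpolation=cv2.INTER_CUBIC),alpha=1.4)
    y=x if n=="top" else np.vstack([y,x])
    print(n,[(r['pixel'],round(r['conf'],2)) for r in arm.boxes_of("jammed_tin",n)+arm.boxes_of("ready_tin",n)])
cv2.imwrite("pics/c7.png",y)
E
```

```text
clock: 14.2
ee_pos: [0.4079, -0.2041, 0.2164]
eef_rot: [3.14, 0.062, 0.001]
wrist_force: [0.8, 0.8, 0.4]
grip_width: 0.0643
shift cm [12.27  6.13  1.66] spin None clock 14.2 tcp [ 0.4079 -0.2041  0.2164] yaw 2.3 F [0.8 0.8 0.4] grip 0.0643
top [([210.3, 362.1], 0.98), ([407.4, 343.5], 0.87), ([449.8, 249.1], 0.73), ([183.8, 207.2], 0.62)]
scene [([206.7, 250.3], 0.92), ([199.4, 309.0], 0.91), ([334.5, 191.4], 0.82)]
```

View pics/c7.png

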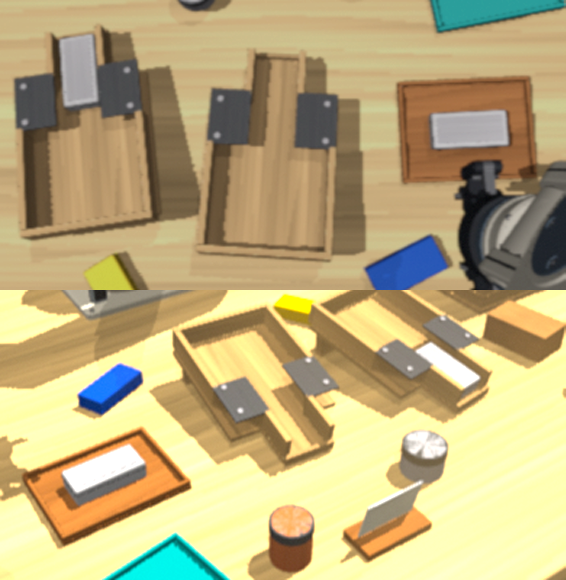

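The tin lies flat in the middle of the tray (top-view detection at (450,249), scene (199,309)). The ready tin is unmoved at (184,207), and the gripper is clear of everything.

```bash
python3 -c "
from cell import arm
print(arm.sign_off())"
```

```text
the job is handed in; nothing more can be done
None
```

The formerly jammed tin is lying flat in the middle of the wooden tray, and I handed the job in at about 14 s of the 51 s allowed. With the fingers shut I pushed it up the slope to about x = 55 mm in the chute, then gripped it across its short side at 40 N. It levelled between the pads (48 mm opening). I set it down until it touched (17 N), opened the fingers and backed away.

- **Final pictures:** both cameras show the tin flat inside the tray and the gripper clear of everything.
- **Ready tin:** the detector puts it at top-view pixel (184, 207), the same as at the start. The scene camera's detector did not report it in the last picture, but it is visible there in its passage.
- **Disagreements:** the two cameras differed by 2–4 px (about 5 mm) on the chute and tray. They differed by about 10 mm on the tin's position in the hopper. I used the top camera there because it matched how far I had pushed, and the grasp worked.
- **Not measured:** I judged the tin's flatness in the tray from the pictures and the even contact only.

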